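# Slide the wax pot off the heat and close the guard

### The job

Slide the lidded wax pot across the tile from the red ring into the green ring, so that it stands inside the green ring, keeping it down on the tile all the way: do not lift or tip it. Then lower the yellow hinged guard over the empty red ring and set it gently down onto its stop, without letting it drop. Leave the wooden bowl, the brush and the tin where they are.

Things in the scene. Friction and masses are not known exactly. Their poses are not given: they have to be found in the camera images.
- tile: Flat grey heat-proof tile on the bench, 310 x 540 mm, 10 mm thick (top at height 0.010 m), with the red and green rings painted on it and nothing between them. Origin: centre of its underside. Fixed.
- pot: Lidded steel saucepan, about 0.5 kg: body 100 mm across, lid fixed on, 76 mm high (lid rim 104 mm across), black knob 30 mm across up to 97 mm. Dark wooden level handle along its -x, 18 mm wide, 14 mm thick, from 60 to 155 mm from the pot's axis, mid-height 55 mm above the underside. Origin: centre of the underside; z up. Starts on the red ring, handle roughly towards the robot.
- pot_grip (a point): Point in the middle of the pot's handle, 105 mm from the pot's axis and 55 mm above its underside.
- hot: Heating place on the tile: dark disc with a flush painted red ring (inner diameter 130 mm, outer 156 mm); behind it, 75 to 105 mm from its centre along its +x, the guard's hinge bracket, 60 mm wide, 50 mm high. Origin: centre of the ring on the tile's top; x points away from the robot (turned up to 9 degrees), z up. Fixed; it may lie left or right.
- park: The resting place: a painted green ring on the grey tile (inner diameter 130 mm, outer 156 mm), flush. Origin: its centre on the tile's top. Fixed; on the other side from the red ring.
- guard (a joint): Angle of the guard in rad: 0 = lying level on its stop over the red ring, 1.57 = upright, at most 1.95 (leaning back). It starts open. Friction in the hinge holds it above about 1.2; below that it falls shut if let go.
- guard_hinge (a point): Middle of the guard's hinge line, on the bracket 85 mm behind the red ring's centre (along hot's +x) and 45 mm above the tile. The hinge line runs along hot's y.
- guard_bar (a point): Middle of the black round grip bar at the guard's free edge: 10 mm thick, 100 mm long, parallel to the hinge line and 185 mm from it. The guard is a flat yellow frame 130 mm wide, 8 mm thick, with steel rods; it ends 145 mm from the hinge line, leaving a 35 mm wide opening before the bar. Shut, the bar lies level, 45 mm above the tile and 100 mm on the robot's side of the red ring's centre.
- bowl: Turned wooden bowl, 140 mm across, 60 mm high, on the left. Origin: centre of its underside. Bystander.
- brush: Flat paint brush, 200 mm long, lying on the right, its handle towards the robot (-x). Origin: under its middle. Bystander.
- tin: Closed round tin, 80 mm across, 70 mm high, beyond the tile from the robot. Origin: centre of its underside. Bystander.
Mind the look-alikes: they are no part of the job. There is more than one size of the pot; the job needs the middle-sized.

How it is judged:
On the way, in this order (a step that is already met when the one before it is completed fails the run):
1. the pot stands inside the green ring (horizontal distance between pot and park below 0.018 m and height (world z) of pot below 0.013 m), for 0.3 s.
2. then the guard lies on its stop (value of joint guard below 0.04 rad), for 0.2 s.
At the end, for the whole second after the job is handed in: The pot stands upright (within 0.05 rad) and at rest on the tile, its axis within 18 mm of the green ring's centre, and the guard lies on its stop over the red ring (joint below 0.04 rad) (all of step 1 and value of joint guard below 0.04 rad and angle between pot's own z axis and vertical below 0.05 rad and linear speed of pot below 0.02 m/s); the robot touches nothing.
It fails at once if the pot is lifted: its underside's centre more than 8 mm above the tile (height (world z) of pot above 0.018 m).
It fails at once if the pot is tipped by more than 0.15 rad (angle between pot's own z axis and vertical above 0.15 rad).
It fails at once if the guard drops onto its stop: closing faster than 1.5 rad/s below 0.25 rad (value of joint guard below 0.25 rad and velocity of joint guard below -1.5 rad/s).
It fails at once if the bowl, brush or tin is moved by more than 30 mm (distance of any of bowl, brush, tin from where it was at the start of the episode above 0.03 m).
It also fails if it takes over 64 s, if anything falls off the work surface, if the arm or the gripper's body presses on something with over 40 N, if the wrist force passes 120 N, or if a joint passes its speed limit or range.

### The arm

A 6-joint arm with a two-finger parallel gripper is mounted at the origin on the work surface. World frame = base frame: x ahead of the robot, y to its left, z up, the work surface at z = 0. Lengths are in m, angles in rad, forces in N, time in s.
With the tool pointing down it reaches from about 0.2 to 0.875 m from the base axis. Payload 3.4 kg.
Tool frame: the origin (TCP) lies at the very end of the fingers, on their centre line; the grasp point (between the pads) lies 19 mm behind it; z points along the fingers, y is the line along which they close (so a half turn about z gives the same grasp; the last joint's range is limited). The gripper opens to 94 mm and grips with 3 to 60 N. Pads are 16 mm wide; open, the fingers measure 119 mm over their backs; the gripper's body (75 mm by 177 mm) begins 78 mm behind the grasp point.
Start: joints at [-1.245, 0.276, 1.505, -0, 1.361, -0.121], TCP at [0.248, -0.519, 0.205] pointing down, gripper open.
Joint ranges: [-2.89, 2.89], [-0.75, 2.08], [0.22, 2.7], [-1.18, 4.32], [0.11, 2.71], [-2.7, 2.7]. Speed limits (rad/s): [2.57, 2.57, 3.14, 3.14, 3.14, 3.14].

### API

Orientations are given as a unit quaternion [w, x, y, z].
In Python, from plant import telemetry, optics, order gives the robot as it stands.
- The arm moves only by the shell command python3 -m inch 'ROWS'. ROWS is JSON, a list of rows, each a list of 5 numbers: the finger opening in mm, from 0 to 94, then the shift along the world's x, y, z in mm, then the turn about the world's z in degrees. A call has 1 to 8 rows; each row is the pose to reach, as a shift and turn from the pose commanded when the call began; what a row does not reach only later rows make up. A row lasts 1/12 s, in which the tool goes at most 41.7 mm and 7.16 degrees, less where a joint would pass 70% of its speed; a pose out of reach is approached as far as the arm can. A call with a gripper value outside its range is refused whole. The fingers move at their own pace and stop on an object; the grip force is fixed at half the most. Time passes only in rows, so rows that repeat a pose let the fingers close. It gives the time, the measured TCP pose, the force, the opening and the grip force at its end, in the units of the state.
- telemetry.read_state(): the state, without advancing time (a new reading comes with each control period).
- optics.snapshot(name): name is "scene" or "top" or "wrist"; returns (picture, depth): 400x640x3 uint8, blue, green, red; 400x640 float32, m along the optical axis (not along the pixel's ray), 0 where there is no reading.
- optics.get_calibration(name): a dict with "fovy" (degrees; the focal length in pixels is half the picture's height over the tangent of half this angle, whatever the lens; pixels are square), "cx", "cy" (the principal point, pixels), "k1" (the pictures are not rectified: a ray, as slopes to the right and down, at radius r is drawn at 1 + k1 r^2 times it, then the intrinsics apply), "R" (3x3) and "t" (3): a world point X has camera coordinates R X + t; the wrist camera has in their place "T_tool_cam" (4x4, takes a point from camera to tool coordinates, whose origin is the TCP and whose axes are the flange's). Camera axes: x right, y down, z forward; pixel columns grow to the right and rows downward; lengths in m; the calibration is good to about 2 mm. A picture is of the moment at which its call begins: read the wrist's pose just before it. get_calibration takes no time and is no camera call.
- order.job_done(): hands the job in; it is judged then, once.
The state is a dict: "time_s": time; "joint_positions": joint angles; "joint_velocities": joint speeds; "joint_efforts": joint torques, N m; "tcp_pos": TCP position; "tool_rot": TCP orientation; "force": force on the tool from outside, world axes, zero at the start; "ft_torque": the same for the moment, N m; "width": opening from 0.0 (shut) to 1.0 (fully open); "grasp_force": force on a finger pad.
Only numpy, scipy, OpenCV 4.12 (cv2) and the standard library are available. Lean on these libraries where they do the work, as an engineer would, in place of code of your own. Each camera call takes 0.05 s, during which the arm holds its last target. There are 200 camera calls.

## Working session

There is one attempt and no reset: what is moved stays moved. The work goes in short steps, Python scripts to look and compute and a shell command to move; the robot and the scene stay as the last step left them, time stands still between calls to the robot, and variables do not carry over. Pictures are saved under pics/ and viewed, at most 10 in all, crops included, and the job is handed in when it is done.

```bash
mkdir -p pics; cat > h.py <<'E'
import numpy as np, cv2
from plant import telemetry, optics, order
from scipy.spatial.transform import Rotation as Ro
def snap(n):
    st=telemetry.read_state(); p,d=optics.snapshot(n); np.savez('pics/'+n+'.npz',p=p,d=d,tcp=st['tcp_pos'],q=st['tool_rot']); return p,d
def world(n,u,v,z=None,dep=None):
    c=optics.get_calibration(n); f=200/np.tan(np.radians(c['fovy'])/2)
    K=np.array([[f,0,c['cx']],[0,f,c['cy']],[0,0,1.]])
    s=cv2.undistortPoints(np.array([[[u,v]]],float),K,np.array([c['k1'],0,0,0,0.]))[0,0]
    ray=np.array([s[0],s[1],1.])
    if 'R' in c and c['R'] is not None:
        R=np.array(c['R']).T; o=-R@np.array(c['t'])
    else:
        D=np.load('pics/'+n+'.npz'); q=D['q']; Rt=Ro.from_quat([q[1],q[2],q[3],q[0]]).as_matrix(); T=np.array(c['T_tool_cam'])
        R=Rt@T[:3,:3]; o=Rt@T[:3,3]+D['tcp']
    k=dep if dep is not None else (z-o[2])/(R@ray)[2]
    return o+R@ray*k
E
python3 - <<'E'
from h import *
for n in ['scene','top']:
    p,d=snap(n); cv2.imwrite(f'pics/{n}0.png',p)
    c=optics.get_calibration(n); print(n,c)
print(telemetry.read_state())
E
```

```text
scene {'fovy': 42.56249483809385, 'cx': 318.934689078521, 'cy': 198.3322170741944, 'k1': -0.019905720964291055, 'R': array([[ 0.30850713,  0.95096279,  0.02220657],
       [ 0.60233633, -0.17723224, -0.77831849],
       [-0.7362162 ,  0.25349263, -0.62747685]]), 't': array([-0.19277201, -0.24388741,  2.09432093])}
top {'fovy': 46.24445531996289, 'cx': 321.4334229023942, 'cy': 200.72327567853333, 'k1': -0.050119241975441126, 'R': array([[ 0.01479008, -0.99988324, -0.00384139],
       [-0.9847858 , -0.01390129, -0.17321569],
       [ 0.17314207,  0.00634482, -0.98487642]]), 't': array([-3.56649094e-04,  5.27021550e-01,  1.65576026e+00])}
{'time_s': 0.1, 'joint_positions': array([-1.24499255e+00,  2.76522852e-01,  1.50596197e+00,  6.14967957e-06,
        1.36072555e+00, -1.21005379e-01]), 'joint_velocities': array([-0.00034972, -0.00178058, -0.00394402, -0.00105081,  0.00126912,
       -0.00289464]), 'joint_efforts': array([ 1.53835186e-03, -4.05456948e+01, -2.37779653e+01,  7.03588966e-02,
        2.99541838e-02, -3.06768789e-05]), 'tcp_pos': array([ 0.24828546, -0.51807903,  0.20471409]), 'tool_rot': array([-8.04927227e-04,  9.75148639e-01,  2.21550170e-01, -7.96906482e-05]), 'force': array([-0.11900801,  0.6442962 , -0.09267628]), 'ft_torque': array([ 0.00224002, -0.03073539, -0.05810906]), 'grasp_force': 0.0, 'width': 1.0023470302027153}
```

View pics/top0.png

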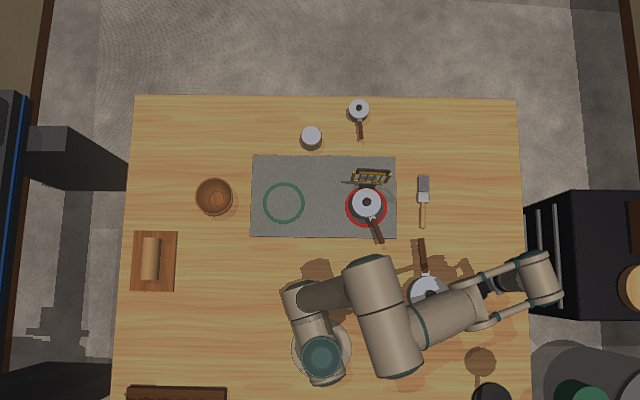

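View pics/scene0.png

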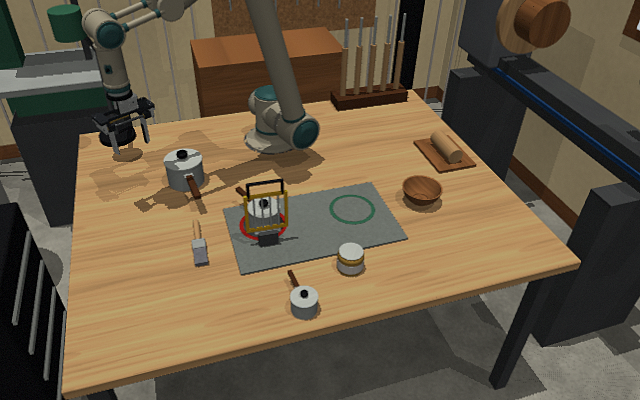

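The candidates for the pot, in top-view pixels, are the pan on the red ring at (367,203), a small pan behind the tile at (359,108) and a large pan at (428,290) near the arm. I choose the one on the red ring: it is middle-sized and its handle points to the robot. The green ring is at (284,203) and the open guard's bar is near (370,172). I'll check the choice in a close crop.

```bash
python3 - <<'E'
from h import *
p=np.load('pics/top.npz')['p']
cv2.imwrite('pics/crop1.png',cv2.resize(p[150:250,245:405],None,fx=5,fy=5,interpolation=cv2.INTER_CUBIC))
# green ring / red ring fit
hsv=cv2.cvtColor(p,cv2.COLOR_BGR2HSV)
m=cv2.inRange(hsv,(60,60,40),(95,255,255)); m[:150]=0;m[240:]=0;m[:,:255]=0;m[:,320:]=0
y,x=np.nonzero(m); e=cv2.fitEllipse(np.c_[x,y].astype(np.float32)); print('green',e,world('top',*e[0],z=.01))
P=np.array([world('top',a,b,z=.01) for a,b in zip(x,y)]); (c,r)=cv2.minEnclosingCircle(P[:,:2].astype(np.float32)); print(c,r)
m=cv2.inRange(hsv,(0,150,80),(6,255,255))|cv2.inRange(hsv,(174,150,80),(180,255,255)); m[:170]=0;m[240:]=0;m[:,:330]=0;m[:,400:]=0
y,x=np.nonzero(m); P=np.array([world('top',a,b,z=.01) for a,b in zip(x,y)]); (c,r)=cv2.minEnclosingCircle(P[:,:2].astype(np.float32)); print('red',c,r,len(x))
E
```

```text
green ((283.26373291015625, 202.71397399902344), (37.90496826171875, 38.84518051147461), 69.972412109375) [0.52379993 0.14901176 0.01      ]
(0.5236562490463257, 0.14893612265586853) 0.07712757587432861
red (0.5139185190200806, -0.1560175120830536) 0.07757805287837982 301
```

View pics/crop1.png

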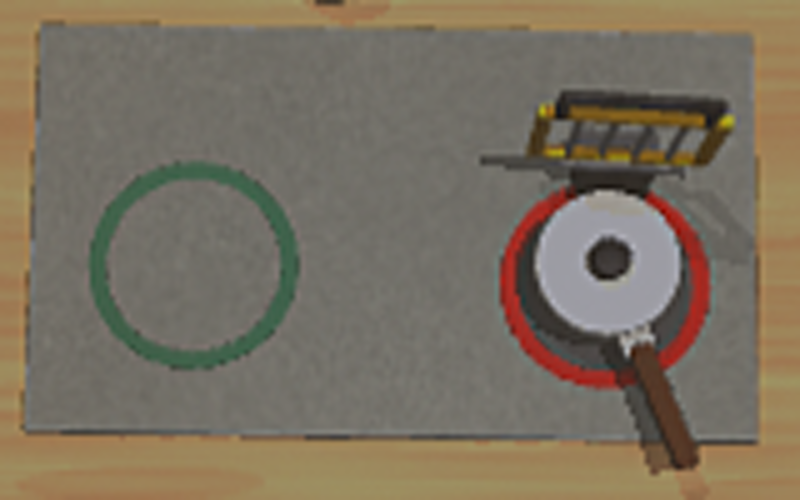

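The crop shows the mid-sized pan: lid centre at crop (608,262), knob (609,258), handle end (685,462), and the guard's bar running from (560,100) to (728,108), all as described.

```bash
cat > pot.py <<'E'
E
python3 - <<'E'
from h import *
D=np.load('pics/top.npz'); p,d=D['p'],D['d']
f=lambda u,v:(245+(u+.5)/5-.5,150+(v+.5)/5-.5)
lid=world('top',*f(608,262),z=.086); kn=world('top',*f(609,257),z=.107); h1=world('top',*f(646,355),z=.072); h2=world('top',*f(683,468),z=.069)
print(lid,kn,h1,h2)
for c in (lid,kn):
    for h in (h1,h2): v=c[:2]-h[:2]; print(np.linalg.norm(v),np.degrees(np.arctan2(v[1],v[0])))
for q in [(562,97),(645,102),(728,107)]:
    u,v=f(*q); dd=d[int(round(v))-1:int(round(v))+2,int(round(u))-1:int(round(u))+2]; print(dd.ravel(),world('top',u,v,dep=np.min(dd[dd>0])))
# guard-points in scene
for n in ['scene']:
    p=np.load('pics/scene.npz')['p']; cv2.imwrite('pics/crop2.png',cv2.resize(p[165:265,215:315],None,fx=6,fy=6,interpolation=cv2.INTER_CUBIC))
E
```

```text
[ 0.51758306 -0.1517503   0.086     ] [ 0.51748471 -0.15055451  0.107     ] [ 0.45336024 -0.17991892  0.072     ] [ 0.37369346 -0.20607158  0.069     ]
0.07012875032214393 23.68262253754663
0.1538018735199093 20.682549362139174
0.07052812132042384 24.604383891193017
0.15413651753644936 21.1113188851009
[1.7557076 1.5203313 1.5231347 1.75121   1.5231264 1.5153849 1.5300475
 1.5201473 1.5206809] [ 0.59753206 -0.10760864  0.2468843 ]
[1.5186256 1.5133644 1.5187032 1.5161147 1.5161147 1.518877  1.5198445
 1.5248865 1.5110185] [ 0.59412565 -0.16097992  0.25037507]
[1.5190586 1.7579132 1.7512295 1.5163211 1.5212722 1.7554915 1.5281967
 1.7573686 1.7582049] [ 0.59304394 -0.21545463  0.24444999]
```

View pics/crop2.png

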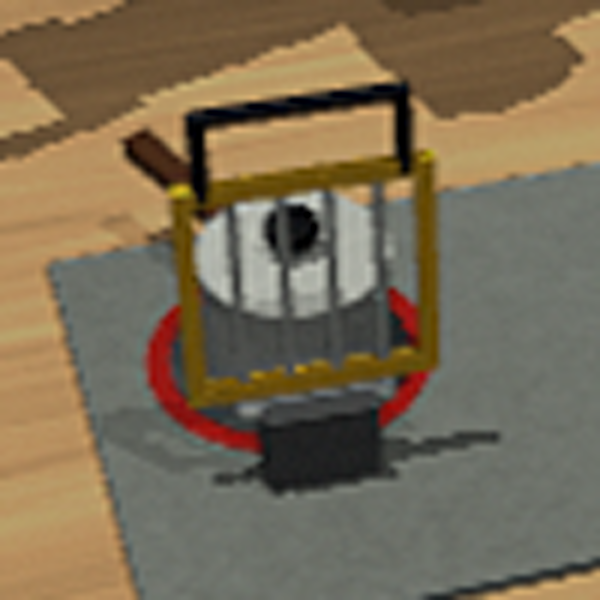

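Measurements check out: ring radii 77.5 mm (78 given), handle end 154 mm from the axis, bar at z≈0.245 so the guard is upright. The pot is at (0.5175,−0.151), yaw 21°, the green ring centre is (0.5237,0.149), and hot is at (0.514,−0.156), yaw −2.4°. I now go above the handle at (0.4195,−0.1886).

```bash
python3 -m inch '[[60,18,36,0,-0.5],[60,36,70,0,-1],[60,54,104,0,-2],[60,72,139,0,-3],[60,90,173,0,-4],[60,108,208,0,-4.6],[60,126,243,0,-4.6],[60,142,274,0,-4.6]]'; python3 -m inch '[[60,29,56,0,0],[60,29,56,-20,0],[60,29,56,-50,0],[60,29,56,-50,0]]'
python3 - <<'E'
from h import *
p,d=snap('wrist'); cv2.imwrite('pics/w1.png',p); s=telemetry.read_state(); print(s['tcp_pos'],s['tool_rot'])
E
```

```text
time_s: 0.77
tcp_pos: [0.3908, -0.2421, 0.2053]
tool_rot: [-0.0, 0.983, 0.182, 0.0]
force: [-0.2, -0.1, 0.1]
width: 0.641
grasp_force: 0.0
time_s: 1.1
tcp_pos: [0.4164, -0.185, 0.1513]
tool_rot: [-0.003, 0.983, 0.184, -0.004]
force: [-1.3, -0.1, 0.3]
width: 0.639
grasp_force: 0.0
[ 0.41736017 -0.18660846  0.15332158] [-0.00218044  0.98309089  0.18308703 -0.00258632]
```

View pics/w1.png

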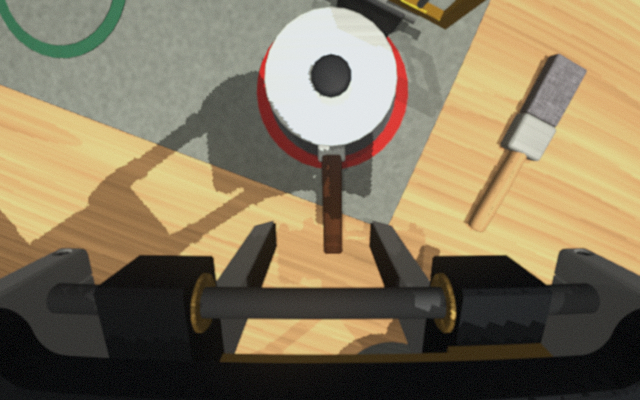

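The handle runs straight down the wrist picture from (331,155) to (333,252), between the fingertips; the knob is at (331,75). I check these as positions.

```bash
python3 - <<'E'
from h import *
k=world('wrist',331,73,z=.107); e=world('wrist',333,251,z=.069); m=world('wrist',331.5,165,z=.072); print(k,e,m)
v=k-e; print(np.linalg.norm(v[:2]),np.degrees(np.arctan2(v[1],v[0])))
u=v[:2]/np.linalg.norm(v[:2]); print('grip',k[:2]-.105*u, telemetry.read_state()['tcp_pos'])
E
```

```text
[ 0.51432989 -0.1518305   0.107     ] [ 0.37276072 -0.21043532  0.069     ] [ 0.44910875 -0.17866136  0.072     ]
0.15321996073503455 22.48789169168868
grip [ 0.41731405 -0.19199176] [ 0.41736017 -0.18660846  0.15332158]
```

```bash
python3 -m inch '[[60,-1,-1,-35,0.5],[60,-1,-1,-70,0.5],[60,-1,-1,-100,0.5],[60,-1,-1,-109,0.5],[60,-1,-1,-109,0.5],[60,-1,-1,-109,0.5]]'; python3 -m inch '[[10,0,0,0,0],[10,0,0,0,0],[10,0,0,0,0],[10,0,0,0,0],[10,0,0,0,0],[10,0,0,0,0]]'
```

```text
time_s: 1.65
tcp_pos: [0.4194, -0.1908, 0.0476]
tool_rot: [0.001, 0.983, 0.186, 0.001]
force: [0.2, -0.3, 0.8]
width: 0.639
grasp_force: 0.0
time_s: 2.15
tcp_pos: [0.4186, -0.1896, 0.0469]
tool_rot: [0.0, 0.982, 0.187, 0.0]
force: [-0.5, 0.2, 0.4]
width: 0.251
grasp_force: 0.1
```

```bash
python3 -m inch '[[5,0,0,0,0],[5,0,0,0,0],[5,0,0,0,0],[5,0,0,0,0],[5,0,0,0,0]]'; python3 -m inch '[[5,0,5,0,0],[5,0,15,0,0],[5,1,27,0,0],[5,1,40,0,0]]'
```

```text
time_s: 2.57
tcp_pos: [0.4187, -0.1899, 0.0467]
tool_rot: [0.0, 0.982, 0.187, 0.0]
force: [-0.6, -0.8, 4.2]
width: 0.188
grasp_force: 30.0
time_s: 2.9
tcp_pos: [0.4201, -0.1492, 0.0467]
tool_rot: [0.001, 0.983, 0.186, 0.001]
force: [0.3, -1.7, 2.6]
width: 0.19
grasp_force: 30.0
```

```bash
python3 -m inch '[[5,1,18,0,0],[5,1,36,0,0],[5,2,54,0,0],[5,2,72,0,0],[5,3,90,0,0],[5,3,108,0,0],[5,3,124,0,0],[5,3,136,0,0]]'; python3 -m inch '[[5,0,18,0,0],[5,1,36,0,0],[5,1,54,0,0],[5,2,72,0,0],[5,2,90,0,0],[5,3,108,0,0],[5,3,120,0,0],[5,3,124,0,0]]';  python3 -m inch '[[5,0,0,0,0],[5,0,0,0,0]]'
python3 - <<'E'
from h import *
p,d=snap('wrist'); cv2.imwrite('pics/w2.png',p); s=telemetry.read_state(); print(s['tcp_pos'],s['tool_rot'])
E
```

```text
time_s: 3.57
tcp_pos: [0.4219, -0.0118, 0.0467]
tool_rot: [0.0, 0.982, 0.187, -0.0]
force: [0.1, -4.2, 2.7]
width: 0.189
grasp_force: 30.1
time_s: 4.23
tcp_pos: [0.424, 0.1121, 0.0466]
tool_rot: [0.0, 0.982, 0.188, -0.001]
force: [-0.2, -6.6, 5.2]
width: 0.188
grasp_force: 30.1
time_s: 4.4
tcp_pos: [0.4242, 0.1117, 0.0465]
tool_rot: [-0.001, 0.982, 0.187, -0.001]
force: [-1.9, 2.1, 4.3]
width: 0.187
grasp_force: 30.0
[0.42424424 0.11156661 0.0464309 ] [-1.00380443e-03  9.82436857e-01  1.86591612e-01 -6.19805835e-04]
```

View pics/w2.png

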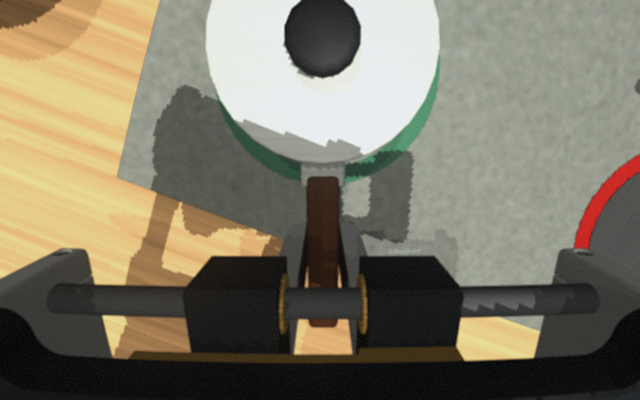

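The pot sits over the green ring, with the knob at (322,36) and the handle still in the fingers. I release it, rise, and check from the top camera.

```bash
python3 -c "
from h import *
print(world('wrist',322,34,z=.107))"
python3 -m inch '[[50,0,0,0,0],[50,0,0,0,0],[50,0,0,0,0],[50,0,0,0,0],[50,0,0,0,0],[50,0,0,0,0]]'; python3 -m inch '[[50,0,0,30,0],[50,0,0,65,0],[50,0,0,100,0],[50,0,0,140,0],[50,0,0,180,0],[50,0,0,220,0],[50,0,0,255,0],[50,-20,0,270,0]]'
python3 - <<'E'
from h import *
p,d=snap('wrist'); p,d=snap('top'); 
a=cv2.resize(p[150:250,245:405],None,fx=5,fy=5,interpolation=cv2.INTER_CUBIC); cv2.imwrite('pics/t2.png',a)
E
```

```text
[0.51777127 0.14988251 0.107     ]
time_s: 4.95
tcp_pos: [0.4254, 0.1102, 0.0463]
tool_rot: [0.0, 0.982, 0.186, -0.0]
force: [0.2, 0.1, 0.0]
width: 0.525
grasp_force: 0.0
time_s: 5.62
tcp_pos: [0.41, 0.1105, 0.3211]
tool_rot: [0.001, 0.983, 0.186, 0.005]
force: [0.6, 0.1, -0.2]
width: 0.532
grasp_force: 0.0
```

View pics/t2.png

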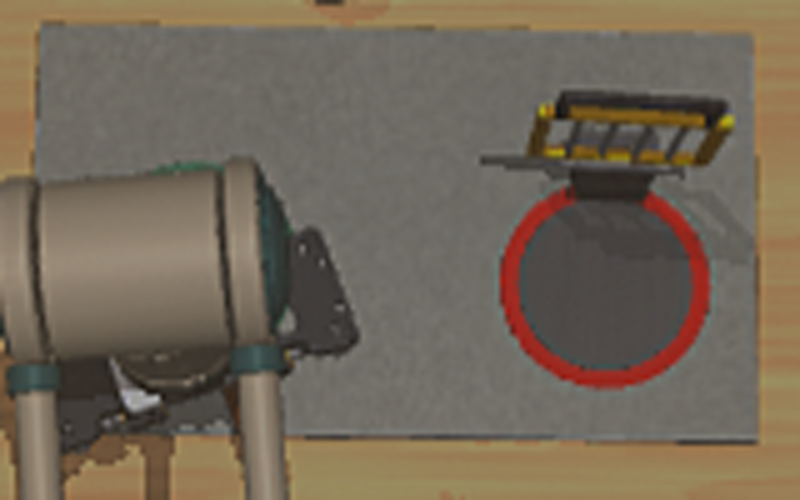

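The red ring is empty and the guard still stands upright, its bar from crop (560,98) to (728,108); the arm hides the pot. I go above the bar, turning 66°, then look with both cameras.

```bash
python3 -m inch '[[50,22,-32,4,7],[50,44,-64,8,14],[50,66,-96,14,21],[50,88,-128,14,28],[50,110,-160,14,35],[50,132,-192,14,42],[50,150,-220,14,49],[50,160,-240,14,56]]'; python3 -m inch '[[50,20,-20,0,7],[50,29,-32,0,10],[50,29,-32,0,10],[50,29,-32,0,10]]'
python3 - <<'E'
from h import *
s=telemetry.read_state(); print(s['tcp_pos'],s['tool_rot'],s['joint_positions'])
p,d=snap('wrist'); q,d2=snap('top'); g=cv2.resize(q[150:250,245:405],None,fx=3.5,fy=3.5,interpolation=cv2.INTER_CUBIC)
hsv=cv2.cvtColor(q,cv2.COLOR_BGR2HSV)
m=cv2.inRange(hsv,(60,60,40),(95,255,255)); m[:150]=0;m[240:]=0;m[:,:255]=0;m[:,320:]=0
y,x=np.nonzero(m); P=np.array([world('top',a,b,z=.01) for a,b in zip(x,y)]); print('green',cv2.minEnclosingCircle(P[:,:2].astype(np.float32)))
out=np.zeros((600,640,3),np.uint8); out[:250,:400]=cv2.resize(q[150:250,245:405],(400,250),interpolation=cv2.INTER_CUBIC); out[250:]=p[50:]
cv2.imwrite('pics/w3.png',out)
E
```

```text
time_s: 6.38
tcp_pos: [0.567, -0.1328, 0.327]
tool_rot: [-0.001, 0.783, 0.622, -0.001]
force: [-0.2, -0.1, -1.0]
width: 0.531
grasp_force: 0.0
time_s: 6.72
tcp_pos: [0.5941, -0.1618, 0.3278]
tool_rot: [-0.002, 0.729, 0.685, -0.001]
force: [-0.3, 0.4, -0.2]
width: 0.533
grasp_force: 0.0
[ 0.5941265  -0.16182918  0.32779524] [-0.00213282  0.72853867  0.6850009  -0.00079291] [-3.79109738e-01  3.04240093e-01  1.16984178e+00  3.70774968e-04
  1.67204667e+00 -3.17491500e-01]
green ((0.524774432182312, 0.14874090254306793), 0.07727443426847458)
```

View pics/w3.png

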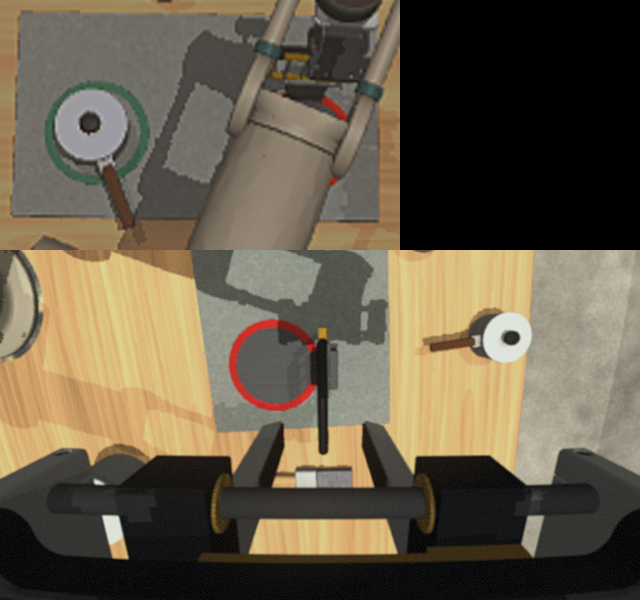

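In the top crop the pot stands in the green ring, with the lid centre at (91,124). In the wrist view the bar runs from (322,340) to (323,452), which is image rows 140–252, upright between the fingers.

```bash
python3 - <<'E'
from h import *
print('lid',world('top',245+91.5/2.5-.5,150+124.5/2.5-.5,z=.086),'knob',world('top',245+90.5/2.5-.5,150+121.5/2.5-.5,z=.107))
D=np.load('pics/wrist.npz')['d']
for u,v in [(322,141),(322,195),(323,250)]:
    w=D[v-2:v+3,u-3:u+4]; w=w[w>0].min(); print(world('wrist',u,v,dep=w),world('wrist',u,v,z=.245))
c=np.array([world('wrist',a,b,z=.01) for a,b in [(229,166),(319,166),(275,120),(275,210)]]); print(c.mean(0),c)
E
```

```text
lid [0.52304746 0.15028552 0.086     ] knob [0.52356979 0.14984241 0.107     ]
[ 0.59540785 -0.10643936  0.24474747] [ 0.59541038 -0.10642556  0.245     ]
[ 0.59238548 -0.15455679  0.24531276] [ 0.59237872 -0.15463146  0.245     ]
[ 0.58997534 -0.20801446  0.24588668] [ 0.58994796 -0.20840825  0.245     ]
[ 0.510291   -0.15606976  0.01      ] [[ 0.433316   -0.1506962   0.01      ]
 [ 0.58541519 -0.16037485  0.01      ]
 [ 0.51874841 -0.08061881  0.01      ]
 [ 0.5036844  -0.23258916  0.01      ]]
```

The pot is within 2 mm of the green ring's centre. The bar's centre is at (0.5925,−0.158,0.240), so the guard is upright as its radius requires. I descend 109 mm and grip the bar.

```bash
python3 -m inch '[[40,-1,2,-30,-0.5],[40,-1,2,-60,-0.5],[40,-1,2,-90,-0.5],[40,-1,2,-109,-0.5],[40,-1,2,-109,-0.5],[30,-1,2,-109,-0.5],[20,-1,2,-109,-0.5],[5,-1,2,-109,-0.5]]'; python3 -m inch '[[3,0,0,0,0],[3,0,0,0,0],[3,0,0,0,0],[3,0,0,0,0],[3,0,0,0,0],[3,0,0,0,0],[3,0,0,0,0],[3,0,0,0,0]]'; python3 - <<'E'
import numpy as np
for t0 in (1.57,1.55):
  for t in np.arange(t0,-.01,-.1): print(round(t,2),np.round(185*(np.array([-np.cos(t),np.sin(t)])-[-np.cos(t0),np.sin(t0)]),1),end=' ')
  print()
E
```

```text
time_s: 7.48
tcp_pos: [0.5945, -0.1596, 0.2238]
tool_rot: [0.002, 0.731, 0.683, 0.001]
force: [-0.2, 0.2, 0.3]
width: 0.246
grasp_force: 0.0
time_s: 8.15
tcp_pos: [0.594, -0.1598, 0.2229]
tool_rot: [0.001, 0.731, 0.683, 0.001]
force: [-1.4, 0.1, 6.3]
width: 0.097
grasp_force: 30.0
1.57 [0. 0.] 1.47 [-18.5  -0.9] 1.37 [-36.8  -3.7] 1.27 [-54.7  -8.3] 1.17 [-72.  -14.7] 1.07 [-88.7 -22.7] 0.97 [-104.4  -32.4] 0.87 [-119.1  -43.6] 0.77 [-132.7  -56.2] 0.67 [-144.9  -70.1] 0.57 [-155.6  -85.2] 0.47 [-164.8 -101.2] 0.37 [-172.3 -118.1] 0.27 [-178.2 -135.7] 0.17 [-182.2 -153.7] 0.07 [-184.4 -172.1] 
1.55 [0. 0.] 1.45 [-18.4  -1.3] 1.35 [-36.7  -4.5] 1.25 [-54.5  -9.4] 1.15 [-71.7 -16.1] 1.05 [-88.2 -24.5] 0.95 [-103.8  -34.5] 0.85 [-118.2  -46. ] 0.75 [-131.5  -58.9] 0.65 [-143.4  -73. ] 0.55 [-153.9  -88.3] 0.45 [-162.7 -104.5] 0.35 [-169.9 -121.5] 0.25 [-175.4 -139.2] 0.15 [-179.1 -157.3] 0.05 [-180.9 -175.7]
```

The bar is held: width 9 mm, 30 N. I swing it along the 185 mm arc in small steps, watching the force.

```bash
python3 -m inch '[[3,-9,0.5,-0.5,0],[3,-18.5,1,-1,0],[3,-28,1.5,-2.5,0],[3,-37,2,-4,0],[3,-46,2.5,-6.5,0],[3,-54.5,3,-9,0],[3,-63,3.3,-12,0],[3,-72,3.7,-15.5,0]]'; python3 -m inch '[[3,0,0,0,0]]'
```

```text
time_s: 8.82
tcp_pos: [0.5205, -0.1561, 0.2053]
tool_rot: [0.0, 0.731, 0.683, -0.0]
force: [1.8, -2.1, 0.7]
width: 0.099
grasp_force: 30.0
time_s: 8.9
tcp_pos: [0.5183, -0.1559, 0.2045]
tool_rot: [-0.002, 0.731, 0.683, -0.002]
force: [-1.2, -2.6, 0.5]
width: 0.096
grasp_force: 30.0
```

```bash
python3 -m inch '[[3,-8.3,0.4,-3.8,0],[3,-16.5,0.8,-8,0],[3,-24.4,1.3,-13,0],[3,-32,1.7,-18,0],[3,-39.5,2.1,-23.5,0],[3,-46.6,2.4,-29.3,0],[3,-53.6,2.8,-35.5,0],[3,-60,3.1,-42,0]]'; python3 -m inch '[[3,0,0,0,0]]'
```

```text
time_s: 9.57
tcp_pos: [0.4608, -0.1528, 0.1634]
tool_rot: [0.0, 0.731, 0.683, 0.0]
force: [0.6, -2.2, 0.9]
width: 0.097
grasp_force: 30.0
time_s: 9.65
tcp_pos: [0.4596, -0.1526, 0.1623]
tool_rot: [-0.001, 0.731, 0.683, -0.001]
force: [1.8, -3.2, -2.7]
width: 0.098
grasp_force: 29.9
```

```bash
python3 -m inch '[[3,-6.4,0.3,-7,0],[3,-12.2,0.6,-14,0],[3,-17.8,0.9,-21.5,0],[3,-22.8,1.2,-29.2,0],[3,-27.6,1.4,-37.2,0],[3,-31.8,1.6,-45.3,0],[3,-35.7,1.8,-53.8,0],[3,-39.1,2,-62.3,0]]'; python3 -m inch '[[3,0,0,0,0]]'
```

```text
time_s: 10.32
tcp_pos: [0.422, -0.1506, 0.1008]
tool_rot: [-0.0, 0.731, 0.683, 0.0]
force: [2.5, -0.5, -0.3]
width: 0.095
grasp_force: 30.0
time_s: 10.4
tcp_pos: [0.4217, -0.1506, 0.1]
tool_rot: [-0.001, 0.731, 0.683, -0.0]
force: [2.4, -0.4, -1.2]
width: 0.095
grasp_force: 30.0
```

```bash
python3 -m inch '[[3,-1.9,0,-5.2,0],[3,-3.5,0.1,-10.5,0],[3,-5.2,0.2,-15.8,0],[3,-6.5,0.3,-21.2,0],[3,-7.8,0.3,-26.5,0],[3,-8.9,0.4,-32,0],[3,-9.8,0.4,-37.5,0],[3,-10.5,0.4,-43,0]]'; python3 -m inch '[[3,-0.3,0,-3.5,0],[3,-0.5,0,-7,0],[3,-0.7,0,-10.5,0],[3,-0.8,0,-13.5,0],[3,-0.8,0,-16,0],[3,-0.8,0,-18,0],[3,-0.8,0,-18,0]]'
```

```text
time_s: 11.07
tcp_pos: [0.4123, -0.1501, 0.0582]
tool_rot: [0.0, 0.731, 0.683, 0.001]
force: [4.0, 2.8, 0.5]
width: 0.097
grasp_force: 30.0
time_s: 11.65
tcp_pos: [0.4113, -0.1501, 0.0403]
tool_rot: [-0.0, 0.731, 0.683, 0.0]
force: [3.6, 2.9, -1.7]
width: 0.093
grasp_force: 30.0
```

```bash
python3 -m inch '[[3,0,0,-1,0],[3,0,0,-2,0],[3,0,0,-2,0]]'; python3 -m inch '[[3,0,0,-1,0],[3,0,0,-2,0],[3,0,0,-2,0]]'
```

```text
time_s: 11.9
tcp_pos: [0.4113, -0.1502, 0.0399]
tool_rot: [0.0, 0.731, 0.683, 0.0]
force: [1.7, 4.9, 12.2]
width: 0.099
grasp_force: 30.0
time_s: 12.15
tcp_pos: [0.4113, -0.1502, 0.0396]
tool_rot: [0.0, 0.731, 0.683, 0.0]
force: [-2.8, 6.5, 28.5]
width: 0.101
grasp_force: 30.0
```

The force jumps to 28 N upward, so the guard is on its stop. I open a little and rise straight up.

```bash
python3 -m inch '[[3,0,0,2,0],[26,0,0,2,0],[26,0,0,2,0],[26,0,0,2,0],[26,0,0,2,0],[26,0,0,2,0]]'; python3 -m inch '[[26,0,0,8,0],[26,0,0,20,0],[26,0,0,40,0],[26,0,0,75,0],[26,0,0,115,0],[26,-30,0,145,0],[26,-65,0,160,0],[26,-100,0,180,0]]'; python3 -m inch '[[26,-30,-28,0,0],[26,-60,-56,0,0],[26,-90,-84,0,0],[26,-110,-112,0,0],[26,-110,-140,0,0],[26,-110,-140,0,0]]'
python3 - <<'E'
from h import *
p,d=snap('top'); q,_=snap('scene')
cv2.imwrite('pics/f.png',np.hstack([cv2.resize(p[150:250,245:405],(480,300)),cv2.resize(q[165:285,215:375],(320,240))[:300] if 0 else cv2.resize(q[165:265,215:322],(320,300))]))
E
```

```text
time_s: 12.65
tcp_pos: [0.4103, -0.1504, 0.0381]
tool_rot: [-0.001, 0.731, 0.683, -0.001]
force: [-0.4, 0.6, 0.6]
width: 0.276
grasp_force: 0.0
time_s: 13.32
tcp_pos: [0.3099, -0.1503, 0.2201]
tool_rot: [0.0, 0.73, 0.683, -0.0]
force: [-0.8, -0.3, 1.0]
width: 0.276
grasp_force: 0.0
time_s: 13.82
tcp_pos: [0.2, -0.2955, 0.2196]
tool_rot: [0.002, 0.732, 0.681, -0.001]
force: [1.1, -0.9, 0.4]
width: 0.277
grasp_force: 0.0
```

View pics/f.png

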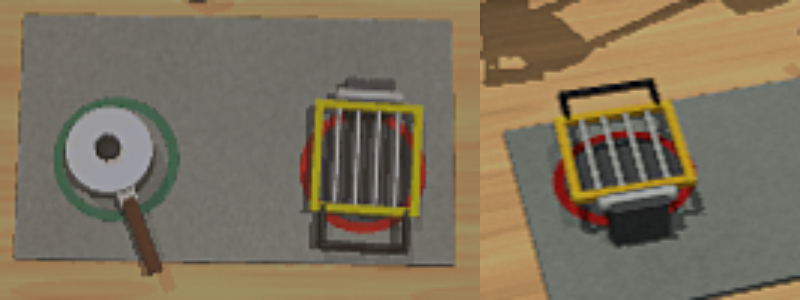

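The pot stands in the green ring (lid centre at (109,150)) and the guard lies over the red ring, bar at (360,247). I check that it is level by depth and hand in if so.

```bash
python3 - <<'E'
from h import *
d=np.load('pics/top.npz')['d']
f=lambda a,b:(245+a/3-.5,150+b/3-.5)
w=[]
for a,b in [(340,247),(360,248),(385,249),(360,211),(340,104),(390,107)]:
    u,v=f(a,b); k=d[int(round(v))-1:int(round(v))+2,int(round(u))].min(); w.append(world('top',u,v,dep=k)); print(w[-1].round(4))
print('lid',world('top',*f(109,150),z=.086),'knob',world('top',*f(107,147),z=.107))
bar=np.mean([x[2] for x in w[:3]])-.005; print('theta',(bar-.055)/.185)
E
```

```text
[ 0.4138 -0.1241  0.0606]
[ 0.4128 -0.1477  0.062 ]
[ 0.4116 -0.177   0.0653]
[ 0.4576 -0.1481  0.0575]
[ 0.5859 -0.1234  0.0669]
[ 0.5835 -0.1838  0.0645]
lid [0.52231294 0.15121185 0.086     ] knob [0.52211844 0.15167178 0.107     ]
theta 0.014274917769055054
```

The guard is level at about 0.01 rad, within depth noise. The pot is within 3 mm of the ring's centre, and the robot is clear of everything.

```bash
python3 -c "
from plant import order
print(order.job_done())"
```

```text
the job is handed in; nothing more can be done
None
```

I slid the pot into the green ring (about 3 mm off centre by camera), set the guard gently down on its stop over the empty red ring, and handed the job in at about 14 s; no verdict came back.

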